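Pack two limestone blocks into the square

TASK

Dry-lay the two limestone blocks in the steel square by sliding them on the bench, never lifting them, end to end along the far arm: first the longer one, fully home in the corner against both arms, then the shorter one tight against the far arm and the end of the longer one. Bed each block, once it is home and before going on, by pressing it against the steel or its neighbour with the fingers, with about 20 N for a moment, but never push with more than 40 N on a block that stands at the steel, or an edge will chip; leave the tools and other things on the bench where they are.

Things in the scene. Friction and masses are not known exactly. Their poses are not given: they have to be found in the camera images.
- square: Steel L, 25 mm high, screwed fast to the bench. Origin: inner corner of the L, on the bench; axes within 0.04 rad of the world's. Far arm: 380 mm along -y from the corner, inner face at x = 0, 40 mm wide towards +x. Side arm: 120 mm along -x, inner face at y = 0, 40 mm wide towards +y. Blocks go inside, at -x, -y.
- long_stone: The longer of two smooth pale limestone blocks: 140 mm long (its y axis), 80 mm wide (x axis), 30 mm high, about 0.77 kg (30% less to 10% more), flat on the bench; 2 to 9 N slides it; fingers raised while pressing on it drag it up. Origin: centre of its underside. Axes start within 0.25 rad of the world's. Packed, its length lies along the far arm.
- short_stone: The shorter of two smooth pale limestone blocks: 115 mm long (its y axis), 80 mm wide (x axis), 30 mm high, about 0.63 kg (30% less to 10% more), flat on the bench; 2 to 9 N slides it; fingers raised while pressing on it drag it up. Origin: centre of its underside. Axes start within 0.25 rad of the world's. Packed, its length lies along the far arm.
- mallet: bystander: round-headed steel carving mallet with a wooden handle, lying on its side, 205 mm long, 68 mm high; origin on the bench under the rear face of the head
- chisel_wide: bystander: 200 mm steel chisel lying on the bench to the right of the blocks, 12 mm high; origin at its middle
- chisel_narrow: bystander: 180 mm steel chisel lying on the bench far left of the blocks, 12 mm high; origin at its middle
- offcut: bystander: rough stone offcut 110 x 70 x 45 mm to the right; origin at the centre of its underside
- tin: bystander: closed tin 72 mm across, 100 mm high, standing to the left; origin at the centre of its underside
- rub_block: bystander: terracotta-coloured rubbing block 100 x 50 x 30 mm left of the blocks; origin at the centre of its underside

How it is judged:
On the way, in this order (a step that is already met when the one before it is completed fails the run):
1. the longer block is home against both arms of the square and the fingers press on it with at least 14 N (x of long_stone in the frame of square between -0.042 and -0.03 m and angle between the y axis of long_stone and the y axis of square, either way round below 0.025 rad and y of long_stone in the frame of square between -0.072 and -0.06 m and contact force between long_stone and the fingers above 14 N), for 0.2 s.
2. the shorter block is tight against the far arm and the longer block, which is still home, and the fingers press on it with at least 14 N (x of long_stone in the frame of square between -0.042 and -0.03 m and angle between the y axis of each of long_stone, short_stone and the y axis of square, either way round below 0.025 rad and y of long_stone in the frame of square between -0.072 and -0.06 m and x of short_stone in the frame of square between -0.042 and -0.03 m and horizontal distance between short_stone and long_stone below 0.1295 m and y of short_stone in the frame of square below -0.185 m and contact force between short_stone and the fingers above 14 N), for 0.2 s.
At the end, for the whole second after the job is handed in: Both blocks lie flat and at rest inside the square, each within 2 mm of the far arm and parallel to it within 0.025 rad; the longer within 2 mm of the side arm, the shorter end to end with it with a gap of no more than 2 mm (x of long_stone in the frame of square between -0.042 and -0.03 m and angle between the y axis of each of long_stone, short_stone and the y axis of square, either way round below 0.025 rad and y of long_stone in the frame of square between -0.072 and -0.06 m and x of short_stone in the frame of square between -0.042 and -0.03 m and horizontal distance between short_stone and long_stone below 0.1295 m and y of short_stone in the frame of square below -0.185 m and linear speed of each of long_stone, short_stone below 0.01 m/s and angle between each of long_stone, short_stone's own z axis and vertical below 0.04 rad); the robot touches nothing.
It fails at once if the fingers push with more than 40 N on a block that stands within 5 mm of the far arm ((contact force between long_stone and the fingers above 40 N and x of long_stone in the frame of square above -0.045 m) or (contact force between short_stone and the fingers above 40 N and x of short_stone in the frame of square above -0.045 m)).
It fails at once if a block is lifted more than 12 mm off the bench (height (world z) of any of long_stone, short_stone above 0.012 m).
It fails at once if a bystander is moved by more than 15 mm (distance of any of mallet, chisel_wide, chisel_narrow, offcut, tin, rub_block from where it was at the start of the episode above 0.015 m).
It also fails if it takes over 72 s, if anything falls off the work surface, if the arm or the gripper's body presses on something with over 40 N, if the wrist force passes 120 N, or if a joint passes its speed limit or range.

ROBOT

A 7-joint arm with a two-finger parallel gripper is mounted at the origin on the work surface. World frame = base frame: x ahead of the robot, y to its left, z up, the work surface at z = 0. Lengths are in m, angles in rad, forces in N, time in s.
With the tool pointing down it reaches from about 0.4 to 0.875 m from the base axis. Payload 6.5 kg.
Tool frame: the origin (TCP) lies at the very end of the fingers, on their centre line; the grasp point (between the pads) lies 19 mm behind it (r.grasp_offset is the distance from the TCP to the grasp point, in m); z points along the fingers, y is the line along which they close (so a half turn about z gives the same grasp; the last joint's range is limited). The gripper opens to 88 mm and grips with 3 to 60 N. Pads are 18 mm wide; open, the fingers measure 123 mm over their backs; the gripper's body (75 mm by 187 mm) begins 45 mm behind the grasp point.
Start: joints at [-1.166, 0.536, -0.004, 1.538, 0.003, 1.067, -0.071], TCP at [0.295, 0.579, 0.239] pointing down, gripper open.
Joint ranges: [-2.7, 2.7], [-0.37, 2.16], [-1.27, 1.26], [0.24, 2.4], [-1.31, 4.45], [0.19, 1.91], [-2.76, 2.76]. Speed limits (rad/s): [2.39, 2.39, 3.14, 3.14, 3.14, 3.14, 3.14].

INTERFACE

Orientations are given as a unit quaternion [x, y, z, w].
In Python, from rig import r gives the robot as it stands.
- The arm moves only by the tool servo_tool, never from a script. Its argument "deltas" is a list of rows, each a list of 7 numbers: the shift along the world's x, y, z scaled (see below), then the turn, a rotation vector about the world's x, y, z scaled (see below), then the closure, from 0 (fully open) to 1 (shut). A call has 1 to 20 rows; each row is the pose to reach, as a shift and turn from the pose commanded when the call began; what a row does not reach only later rows make up. The controller multiplies each number of a shift by 0.2 m and each number of a turn by 60 degrees. A row lasts 1/10 s, in which the tool goes at most 50 mm and 8.59 degrees, less where a joint would pass 70% of its speed; a pose out of reach is approached as far as the arm can. A call with a number of a shift or a turn outside -1 to 1 is refused whole. A call with a gripper value outside its range is refused whole. The fingers move at their own pace and stop on an object; "newtons" is the grip in N (left out, the last holds). Time passes only in rows, so rows that repeat a pose let the fingers close. It gives the time, the measured TCP pose, the force, the opening and the grip force at its end, in the units of the state.
- r.state(): the state, without advancing time (a new reading comes with each control period).
- r.snapshot(name): name is "side" or "top"; returns the picture (384x512x3 uint8, red, green, blue); there is no depth.
- r.camera_info(name): a dict with "vfov" (degrees; the focal length in pixels is half the picture's height over the tangent of half this angle, whatever the lens; pixels are square), "cx", "cy" (the principal point, pixels), "camera_from_world" (4x4, takes a point from world to camera coordinates). Camera axes: x right, y down, z forward; pixel columns grow to the right and rows downward; lengths in m; the calibration is good to about 2 mm. A picture is of the moment at which its call begins. camera_info takes no time and is no camera call.
- r.hand_in(): hands the job in; it is judged then, once.
The state is a dict: "t": time; "qpos": joint angles; "joint_velocities": joint speeds; "joint_torque": joint torques, N m; "position": TCP position; "tool_rot": TCP orientation; "contact_force": force on the tool from outside, world axes, zero at the start; "torque": the same for the moment, N m; "width": finger opening in m; "grip_force": force on a finger pad.
Only numpy, scipy, OpenCV 4.12 (cv2) and the standard library are available. Lean on these libraries where they do the work, as an engineer would, in place of code of your own. Each camera call takes 0.05 s, during which the arm holds its last target. There are 200 camera calls.

## Working session

There is one attempt and no reset: what is moved stays moved. The work goes in short steps, Python scripts to look and compute and a tool call to move; the robot and the scene stay as the last step left them, time stands still between calls to the robot, and variables do not carry over. Pictures are saved under pics/ and viewed, at most 10 in all, crops included, and the job is handed in when it is done.

Besides the shell and the picture viewer there is one more tool, called by a JSON object that holds its "api" and its "payload". servo_tool: Moves the arm, as the interface text tells. Shifts and turns lie within -1 to 1; 1 stands for 0.2 m of shift or 60 degrees of turn. Its arguments: {"type":"object","properties":{"deltas":{"type":"array"},"newtons":{"type":"number"}},"required":["deltas"]}

```bash
mkdir -p pics; ls
python3 - <<'E'
from rig import r
import cv2,json
for n in("top","side"):
    im=r.snapshot(n); cv2.imwrite(f"pics/{n}0.png",cv2.resize(im[:,:,::-1],(800,600),interpolation=cv2.INTER_CUBIC))
    c=r.camera_info(n); print(n,c)
print(r.state())
E
```

```text
pics
top {'vfov': 46.17153944380865, 'cx': 251.08242997881158, 'cy': 195.84251525919254, 'camera_from_world': array([[-1.92174408e-02, -9.99812572e-01, -2.34752741e-03,
        -1.70664570e-02],
       [-9.89397065e-01,  1.93552111e-02, -1.43940346e-01,
         5.50477626e-01],
       [ 1.43958804e-01, -4.43528335e-04, -9.89583582e-01,
         1.45780658e+00],
       [ 0.00000000e+00,  0.00000000e+00,  0.00000000e+00,
         1.00000000e+00]])}
side {'vfov': 50.12914874829987, 'cx': 256.0908000354432, 'cy': 191.34206826701828, 'camera_from_world': array([[ 0.6934107 , -0.72028844, -0.01913523, -0.39769308],
       [-0.42467982, -0.38709065, -0.81841791,  0.24994392],
       [ 0.5820899 ,  0.57562608, -0.57430476,  0.88240626],
       [ 0.        ,  0.        ,  0.        ,  1.        ]])}
{'t': 0.1, 'qpos': array([-1.16620921,  0.53708903, -0.00439589,  1.53871758,  0.00261939,
        1.06733466, -0.0712382 ]), 'joint_velocities': array([ 0.00063435, -0.0017272 , -0.00158852, -0.00101365, -0.00189449,
        0.00145228,  0.0002898 ]), 'joint_torque': array([ 2.22644696e-03, -5.72071409e+01,  9.93627012e-01, -2.52233344e+01,
       -5.62019390e-02,  1.33445329e-02,  4.28585167e-05]), 'position': array([0.29462737, 0.57878855, 0.23795013]), 'tool_rot': array([ 2.33222708e-01,  9.72423042e-01, -7.64651624e-04, -1.04701868e-04]), 'contact_force': array([0.85317362, 0.12326026, 0.61792665]), 'torque': array([ 0.01544831,  0.02507975, -0.01077145]), 'grip_force': 0.0, 'width': 0.08855985163222956}
```

View pics/top0.png

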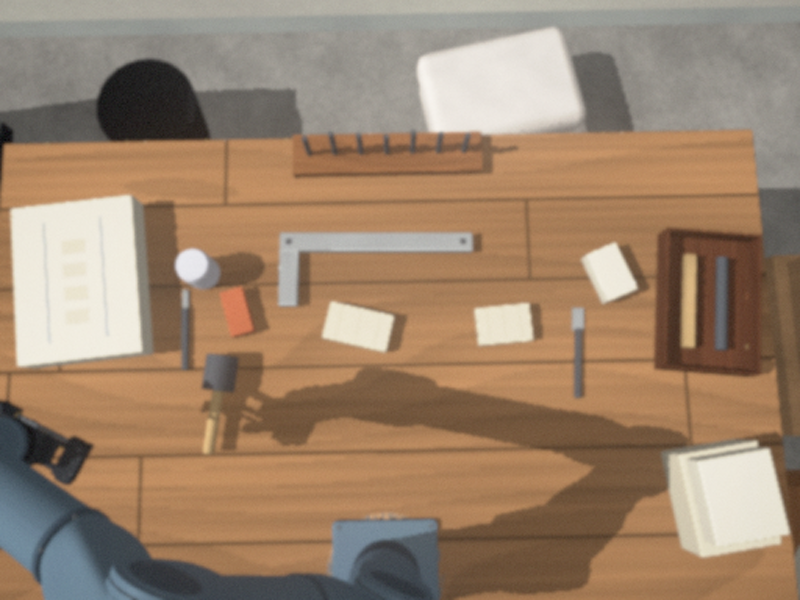

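View pics/side0.png

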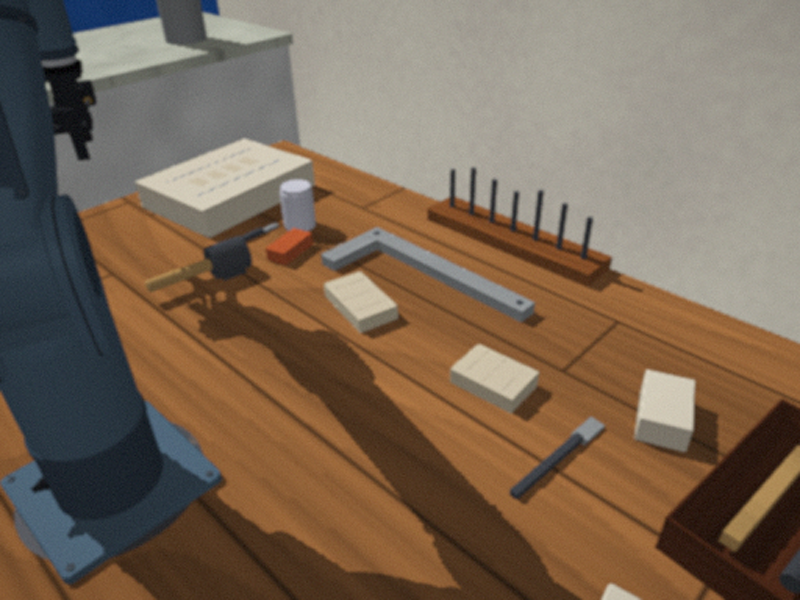

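The top view shows the steel L with its corner near (298,252), the long stone at about (358,327), the short stone at about (504,324), and the rubbing block at (237,312). I'll take an enlarged crop for exact corners.

```bash
cat > h.py <<'E'
from rig import r
import numpy as np, cv2
def ray(n,u,v,z):
    c=r.camera_info(n); f=192/np.tan(np.radians(c["vfov"]/2)); T=c["camera_from_world"]
    R,t=T[:3,:3],T[:3,3]; o=-R.T@t; d=R.T@np.array([(u-c["cx"])/f,(v-c["cy"])/f,1])
    return (o+d*(z-o[2])/d[2])[:2]
def pix(n,p):
    c=r.camera_info(n); f=192/np.tan(np.radians(c["vfov"]/2)); q=c["camera_from_world"]@np.r_[p,1]
    return np.array([c["cx"]+f*q[0]/q[2],c["cy"]+f*q[1]/q[2]])
def crop(n,x0,y0,w,h,k,name):
    im=r.snapshot(n)[y0:y0+h,x0:x0+w,::-1]
    cv2.imwrite("pics/"+name,cv2.resize(im,None,fx=k,fy=k,interpolation=cv2.INTER_CUBIC))
E
python3 -c "
from h import *
crop('top',172,140,180,95,4.4,'c1.png')"
```

```text
(no output)
```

View pics/c1.png

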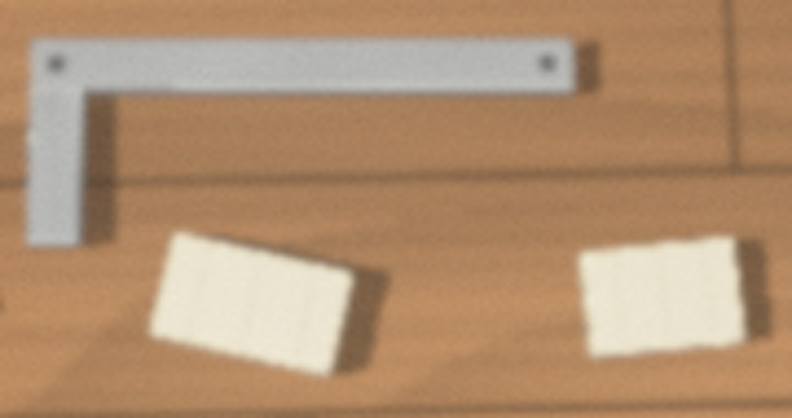

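In the crop, the L's inner corner is at (83,93), its far arm end at (574,94) and its side arm end at (79,245). The long stone's corners are (173,231), (354,269), (331,376), (149,335); the short stone's are (579,252), (735,236), (746,341), (591,357).

Run:
```python
from h import *
def P(x,y,z): return ray("top",(x+.5)/4.4-.5+172,(y+.5)/4.4-.5+140,z)
T=r.camera_info("top")["camera_from_world"]; print("cam",-T[:3,:3].T@T[:3,3])
for nm,z,pts in [("sq in/outer",.025,[(83,93),(574,94),(573,40),(32,40),(27,246),(79,246)]),
 ("long",.03,[(173,231),(354,269),(331,376),(149,335)]),("short",.03,[(579,252),(735,236),(746,341),(591,357)])]:
    q=np.array([P(*p,z) for p in pts]); print(nm,q.round(4).tolist()); print(" lens",np.linalg.norm(q-np.roll(q,-1,0),axis=1).round(4)," angs",[round(float(np.arctan2(*(np.roll(q,-1,0)-q)[i][::-1])),3) for i in range(len(q))], "mean",q.mean(0).round(4))
im=r.snapshot("top"); hsv=cv2.cvtColor(im,cv2.COLOR_RGB2HSV)
m=((hsv[...,1]<75)&(hsv[...,2]>190)).astype(np.uint8); m[:180]=0;m[240:]=0;m[:,:195]=0;m[:,350:]=0
for c in cv2.findContours(m,0,1)[0]:
    if cv2.contourArea(c)>200:
        b=cv2.boxPoints(cv2.minAreaRect(c)); q=np.array([ray("top",*p,.03) for p in b]); print("rect",cv2.contourArea(c),q.mean(0).round(4),np.linalg.norm(q-np.roll(q,-1,0),axis=1).round(4),np.round((q[1]-q[0]),4),np.round((q[2]-q[1]),4))
# side camera, scaled coords from full view
def S(x,y,z): return ray("side",(x+.5)/1.5625-.5,(y+.5)/1.5625-.5,z)
for nm,p,z in [("sq outer corner",(377,229),.025),("in corner",(376,243),.025),("arm end far",(533,303),.025),
  ("rub",(290,243),.03),("tin base",(300,228),.0)]: print(nm,S(*p,z).round(4))
def P0(x,y,z): return ray("top",(x+.5)/1.5625-.5,(y+.5)/1.5625-.5,z)
for nm,p,z in [("rub",(222,291),.03),("rub",(244,288),.03),("rub",(253,330),.03),("rub",(231,335),.03),("malletR",(236,355),.034),("chn",(185,290),.01),("chw top",(577,308),.01),("tin",(205,265),.1),("offc",(610,272),.045)]: print(nm,P0(*p,z).round(4))
```

```text
cam [ 0.33444888 -0.02707129  1.52181733]
sq in/outer [[0.6767, 0.1758], [0.6684, -0.2031], [0.7112, -0.2039], [0.7195, 0.2154], [0.5581, 0.2186], [0.5573, 0.1788]]
 lens [0.379  0.0428 0.4193 0.1614 0.0397 0.1194]  angs [-1.593, -0.017, 1.551, 3.122, -1.59, -0.025] mean [0.6485 0.0636]
long [[0.5667, 0.1066], [0.5348, -0.0307], [0.4538, -0.0118], [0.4875, 0.1252]]
 lens [0.1409 0.0832 0.1411 0.0814]  angs [-1.799, 2.912, 1.33, -0.231] mean [0.5107 0.0473]
short [[0.5445, -0.202], [0.5545, -0.3211], [0.4742, -0.3256], [0.4644, -0.2081]]
 lens [0.1195 0.0804 0.1178 0.0804]  angs [-1.487, -3.085, 1.654, 0.077] mean [ 0.5094 -0.2642]
rect 821.0 [ 0.5088 -0.2625] [0.1208 0.0825 0.1198 0.0825] [ 0.0087 -0.1205] [-0.0825 -0.0035]
rect 979.0 [0.5095 0.0484] [0.0833 0.1416 0.083  0.1405] [ 0.0809 -0.0199] [-0.0362 -0.1369]
sq outer corner [0.7143 0.206 ]
in corner [0.6702 0.1639]
arm end far [ 0.7098 -0.2035]
rub [0.543  0.2923]
tin base [0.631  0.3737]
rub [0.5918 0.3383]
rub [0.5975 0.2911]
rub [0.5062 0.2709]
rub [0.4964 0.3177]
malletR [0.4532 0.3056]
chn [0.5991 0.4239]
chw top [ 0.5428 -0.4275]
tin [0.6348 0.3571]
offc [ 0.6141 -0.493 ]
```

{"api": "servo_tool", "payload": {"deltas": [[0.2,-0.9,0,0,0,0.43,0.3],[0.2,-0.9,0,0,0,0.43,0.3],[0.2,-0.9,0,0,0,0.43,0.3],[0.2,-0.9,0,0,0,0.43,0.3],[0.2,-0.9,0,0,0,0.43,0.3]]}}

```text
t: 0.7
position: [0.3369, 0.3939, 0.2386]
tool_rot: [0.014, 1.0, -0.002, 0.0]
contact_force: [0.0, 0.4, 1.4]
width: 0.0614
grip_force: 0.0
```

{"api": "servo_tool", "payload": {"deltas": [[0.2,-0.9,0,0,0,0,0.3],[0.2,-0.9,0,0,0,0,0.3],[0.2,-0.9,0,0,0,0,0.3],[0.2,-0.9,0,0,0,0,0.3],[0.2,-0.9,0,0,0,0,0.3]]}}

```text
t: 1.2
position: [0.3758, 0.2153, 0.2387]
tool_rot: [0.014, 1.0, -0.001, 0.0]
contact_force: [-0.5, -0.5, 0.8]
width: 0.0618
grip_force: 0.0
```

{"api": "servo_tool", "payload": {"deltas": [[0.2,-0.8,0,0,0,0,0.3],[0.2,-0.8,0,0,0,0,0.3],[0.2,-0.8,0,0,0,0,0.3],[0.2,-0.8,-0.4,0,0,0,0.3],[0.2,-0.8,-0.4,0,0,0,0.3],[0.2,-0.8,-0.4,0,0,0,0.3]]}}

```text
t: 1.8
position: [0.4127, 0.0592, 0.1559]
tool_rot: [0.01, 1.0, -0.001, -0.003]
contact_force: [-0.3, -0.4, -0.0]
width: 0.0615
grip_force: 0.0
```

{"api": "servo_tool", "payload": {"deltas": [[0,-0.06,-0.4,0,0,0,0.3],[0,-0.06,-0.65,0,0,0,0.3],[0,-0.06,-0.72,0,0,0,0.3],[0,-0.06,-0.72,0,0,0,0.3]]}}

```text
t: 2.2
position: [0.4117, 0.0482, 0.0109]
tool_rot: [0.009, 1.0, -0.001, -0.005]
contact_force: [-0.9, 0.6, 1.1]
width: 0.0617
grip_force: 0.0
```

{"api": "servo_tool", "payload": {"deltas": [[0.05,0,0,0,0,0,0.3],[0.1,0,0,0,0,0,0.3],[0.15,0,0,0,0,0,0.3],[0.2,0,0,0,0,0,0.3],[0.25,0,0,0,0,0,0.3],[0.3,0,0,0,0,0,0.3],[0.35,0,0,0,0,0,0.3],[0.4,0,0,0,0,0,0.3],[0.4,0,0,0,0,0,0.3]]}}

```text
t: 3.1
position: [0.4968, 0.0476, 0.0148]
tool_rot: [0.01, 1.0, 0.0, 0.001]
contact_force: [-0.3, 0.2, -1.0]
width: 0.0612
grip_force: 0.0
```

Run:
```python
from h import *
crop('top',172,140,180,95,4.4,'c2.png')
s=r.state(); print(s["position"],s["contact_force"])
```

```text
[0.4966401  0.04762463 0.01486532] [-0.13365645  0.49466678 -0.20937718]
```

View pics/c2.png

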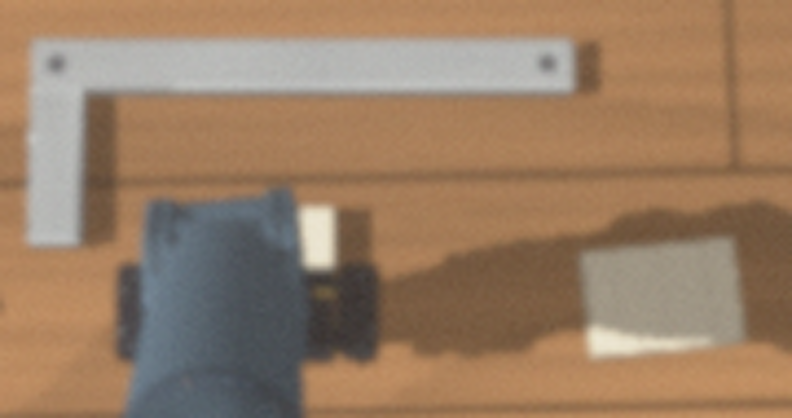

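The picture shows the stone straightened under the gripper, its far −y corner at about (334,206). I'll continue pushing, then slow down near the arm.

{"api": "servo_tool", "payload": {"deltas": [[0.05,0,0,0,0,0,0.3],[0.1,0,0,0,0,0,0.3],[0.15,0,0,0,0,0,0.3],[0.2,0,0,0,0,0,0.3],[0.25,0,0,0,0,0,0.3],[0.3,0,0,0,0,0,0.3],[0.35,0,0,0,0,0,0.3],[0.37,0,0,0,0,0,0.3],[0.37,0,0,0,0,0,0.3]]}}

```text
t: 4.05
position: [0.5704, 0.0473, 0.015]
tool_rot: [0.01, 1.0, 0.0, 0.001]
contact_force: [-0.3, 0.9, -0.6]
width: 0.0616
grip_force: 0.0
```

{"api": "servo_tool", "payload": {"deltas": [[0.01,0,0,0,0,0,0.3],[0.02,0,0,0,0,0,0.3],[0.03,0,0,0,0,0,0.3],[0.04,0,0,0,0,0,0.3],[0.04,0,0,0,0,0,0.3]]}}

```text
t: 4.55
position: [0.5757, 0.0473, 0.0147]
tool_rot: [0.01, 1.0, -0.0, -0.001]
contact_force: [-5.3, 0.8, 2.7]
width: 0.0615
grip_force: 2.6
```

{"api": "servo_tool", "payload": {"deltas": [[0.01,0,0,0,0,0,0.3],[0.02,0,0,0,0,0,0.3],[0.03,0,0,0,0,0,0.3],[0.03,0,0,0,0,0,0.3]]}}

```text
t: 4.95
position: [0.5823, 0.0473, 0.0146]
tool_rot: [0.01, 1.0, 0.0, -0.0]
contact_force: [-3.1, -0.6, 0.9]
width: 0.0616
grip_force: 2.0
```

{"api": "servo_tool", "payload": {"deltas": [[0.005,0,0,0,0,0,0.3],[0.01,0,0,0,0,0,0.3]]}}

```text
t: 5.15
position: [0.5838, 0.0473, 0.0147]
tool_rot: [0.01, 1.0, -0.0, -0.001]
contact_force: [-5.4, -0.6, 2.2]
width: 0.0616
grip_force: 2.7
```

{"api": "servo_tool", "payload": {"deltas": [[0.005,0,0,0,0,0,0.3],[0.01,0,0,0,0,0,0.3]]}}

```text
t: 5.35
position: [0.5859, 0.0473, 0.0146]
tool_rot: [0.01, 1.0, -0.0, -0.001]
contact_force: [-6.3, 0.3, 2.6]
width: 0.0613
grip_force: 2.7
```

{"api": "servo_tool", "payload": {"deltas": [[0.005,0,0,0,0,0,0.3],[0.01,0,0,0,0,0,0.3]]}}

```text
t: 5.55
position: [0.5879, 0.0473, 0.0146]
tool_rot: [0.01, 1.0, -0.0, -0.001]
contact_force: [-5.4, 0.7, 3.2]
width: 0.0613
grip_force: 2.7
```

{"api": "servo_tool", "payload": {"deltas": [[0.005,0,0,0,0,0,0.3],[0.01,0,0,0,0,0,0.3]]}}

```text
t: 5.75
position: [0.5896, 0.0472, 0.0146]
tool_rot: [0.01, 1.0, -0.0, -0.001]
contact_force: [-8.6, 0.6, 6.9]
width: 0.0619
grip_force: 4.3
```

{"api": "servo_tool", "payload": {"deltas": [[0.005,0,0,0,0,0,0.3]]}}

```text
t: 5.85
position: [0.5896, 0.0472, 0.0146]
tool_rot: [0.01, 1.0, -0.0, -0.002]
contact_force: [-11.4, -0.9, 8.6]
width: 0.0618
grip_force: 5.5
```

{"api": "servo_tool", "payload": {"deltas": [[-0.1,0,0,0,0,0,0.6],[-0.15,0,0.3,0,0,0,0.6],[0,-0.3,0.4,0,0,-0.143,0.6],[0.1,-0.55,0.4,0,0,-0.286,0.6],[0.2,-0.65,0.4,0,0,-0.429,0.6],[0.2,-0.65,0.4,0,0,-0.572,0.6],[0.2,-0.65,0.4,0,0,-0.75,0.6],[0.2,-0.65,0.4,0,0,-0.75,0.6]]}}

```text
t: 6.65
position: [0.6331, -0.0831, 0.0951]
tool_rot: [0.394, 0.919, 0.0, 0.001]
contact_force: [0.4, -1.2, 0.8]
width: 0.0352
grip_force: 0.0
```

{"api": "servo_tool", "payload": {"deltas": [[0,0,0,0,0,-0.143,0.6],[0,0,-0.1,0,0,-0.286,0.6],[0,0,-0.2,0,0,-0.429,0.6],[0,0,-0.2,0,0,-0.572,0.6],[0,0,-0.2,0,0,-0.715,0.6],[0,0,-0.2,0,0,-0.75,0.6]]}}

```text
t: 7.25
position: [0.6324, -0.0822, 0.0547]
tool_rot: [0.714, 0.7, 0.0, 0.001]
contact_force: [-0.2, -0.2, -0.2]
width: 0.0354
grip_force: 0.0
```

Run:
```python
from h import *
crop('top',172,140,180,95,4.4,'c3.png')
s=r.state(); print(s["position"],s["contact_force"],s["tool_rot"],s["qpos"],s["width"])
```

```text
[ 0.63232516 -0.08223871  0.05475035] [-0.28146588 -0.37471168 -0.46928831] [7.13755876e-01 7.00394388e-01 1.09506137e-04 4.88276594e-04] [-0.27577553  0.8069801   0.49101884  1.69985541 -0.51324471  0.76513524
  0.44537894] 0.03523023158516626
```

View pics/c3.png

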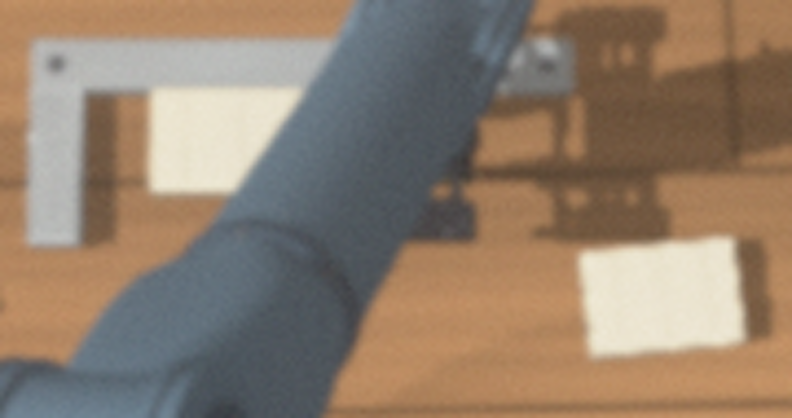

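The long stone lies flush on the far arm; its left end at px 148 is about 50 mm from the side arm (px 83). Next I'll push it +y.

{"api": "servo_tool", "payload": {"deltas": [[-0.025,0,-0.1,0,0,0,0.75],[-0.025,0,-0.2,0,0,0,0.75],[-0.025,0,-0.21,0,0,0,0.75],[-0.025,0.1,-0.21,0,0,0,0.75],[-0.023,0.2,-0.21,0,0,0,0.75],[-0.022,0.25,-0.21,0,0,0,0.75],[-0.021,0.3,-0.21,0,0,0,0.75],[-0.02,0.35,-0.21,0,0,0,0.75],[-0.019,0.4,-0.21,0,0,0,0.75],[-0.018,0.45,-0.21,0,0,0,0.75],[-0.018,0.45,-0.21,0,0,0,0.75]]}}

```text
t: 8.4
position: [0.6287, 0.007, 0.0133]
tool_rot: [0.714, 0.7, -0.0, 0.001]
contact_force: [-1.1, -0.5, 0.2]
width: 0.0221
grip_force: 0.4
```

{"api": "servo_tool", "payload": {"deltas": [[0,0.01,0,0,0,0,0.75],[0,0.02,0,0,0,0,0.75],[0.001,0.03,0,0,0,0,0.75],[0.001,0.04,0,0,0,0,0.75]]}}

```text
t: 8.8
position: [0.6286, 0.0122, 0.0132]
tool_rot: [0.715, 0.699, -0.001, 0.001]
contact_force: [-0.7, -6.3, 3.2]
width: 0.0219
grip_force: 3.2
```

{"api": "servo_tool", "payload": {"deltas": [[0,0.01,0,0,0,0,0.75],[0,0.02,0,0,0,0,0.75],[0.001,0.03,0,0,0,0,0.75],[0.001,0.04,0,0,0,0,0.75]]}}

```text
t: 9.2
position: [0.6287, 0.0201, 0.0132]
tool_rot: [0.715, 0.699, -0.001, 0.001]
contact_force: [-0.8, -6.1, 3.2]
width: 0.0225
grip_force: 3.3
```

{"api": "servo_tool", "payload": {"deltas": [[0,0.005,0,0,0,0,0.75],[0,0.01,0,0,0,0,0.75]]}}

```text
t: 9.4
position: [0.6288, 0.0222, 0.0132]
tool_rot: [0.715, 0.699, -0.001, 0.001]
contact_force: [-1.0, -7.4, 4.4]
width: 0.0215
grip_force: 3.2
```

{"api": "servo_tool", "payload": {"deltas": [[0,0.005,0,0,0,0,0.75],[0,0.01,0,0,0,0,0.75]]}}

```text
t: 9.6
position: [0.6287, 0.0241, 0.0132]
tool_rot: [0.715, 0.699, -0.001, 0.001]
contact_force: [-0.6, -5.9, 4.1]
width: 0.022
grip_force: 3.2
```

{"api": "servo_tool", "payload": {"deltas": [[0,0.005,0,0,0,0,0.75],[0,0.01,0,0,0,0,0.75]]}}

```text
t: 9.8
position: [0.6288, 0.0262, 0.0132]
tool_rot: [0.715, 0.699, -0.001, 0.001]
contact_force: [-0.7, -6.3, 3.4]
width: 0.0219
grip_force: 3.2
```

{"api": "servo_tool", "payload": {"deltas": [[0,0.005,0,0,0,0,0.75],[0,0.01,0,0,0,0,0.75]]}}

```text
t: 10.0
position: [0.6288, 0.0282, 0.0132]
tool_rot: [0.715, 0.699, -0.001, 0.001]
contact_force: [-0.9, -6.9, 2.7]
width: 0.0219
grip_force: 3.2
```

{"api": "servo_tool", "payload": {"deltas": [[0,0.005,0,0,0,0,0.75],[0,0.01,0,0,0,0,0.75]]}}

```text
t: 10.2
position: [0.6288, 0.029, 0.0132]
tool_rot: [0.715, 0.699, -0.001, 0.002]
contact_force: [-0.1, -10.7, 2.5]
width: 0.0217
grip_force: 5.1
```

{"api": "servo_tool", "payload": {"deltas": [[0,0.005,0,0,0,0,0.75],[0,0.01,0,0,0,0,0.75]]}}

```text
t: 10.4
position: [0.6288, 0.029, 0.0133]
tool_rot: [0.716, 0.699, -0.002, 0.003]
contact_force: [0.5, -14.3, 3.4]
width: 0.0223
grip_force: 6.8
```

{"api": "servo_tool", "payload": {"deltas": [[0,0.005,0,0,0,0,0.75],[0,0.01,0,0,0,0,0.75],[0,0.015,0,0,0,0,0.75],[0,0.015,0,0,0,0,0.75]]}}

```text
t: 10.8
position: [0.6288, 0.029, 0.0133]
tool_rot: [0.716, 0.698, -0.003, 0.004]
contact_force: [0.5, -18.1, 1.1]
width: 0.0218
grip_force: 8.7
```

{"api": "servo_tool", "payload": {"deltas": [[0,0.008,0,0,0,0,0.75],[0,0.008,0,0,0,0,0.75],[0,0.008,0,0,0,0,0.75]]}}

```text
t: 11.1
position: [0.6288, 0.029, 0.0133]
tool_rot: [0.716, 0.698, -0.004, 0.005]
contact_force: [0.0, -20.5, 2.1]
width: 0.0217
grip_force: 10.2
```

{"api": "servo_tool", "payload": {"deltas": [[0,-0.1,0,0,0,0,0.75],[0,-0.25,0,0,0,0,0.75],[-0.1,-0.3,0.3,0,0,0.143,0.75],[-0.35,-0.2,0.45,0,0,0.286,0.75],[-0.6,0.05,0.45,0,0,0.429,0.5],[-0.6,0.3,0.45,0,0,0.572,0.5],[-0.6,0.38,0.45,0,0,0.715,0.5],[-0.6,0.38,0.45,0,0,0.75,0.5]]}}

```text
t: 11.9
position: [0.5067, 0.1236, 0.103]
tool_rot: [0.386, 0.923, 0.002, -0.001]
contact_force: [0.6, 0.4, 0.1]
width: 0.0442
grip_force: 0.0
```

{"api": "servo_tool", "payload": {"deltas": [[0,0,0,0,0,0.143,0.3],[0,0,0,0,0,0.286,0.3],[0,0,0,0,0,0.429,0.3],[0,0,0,0,0,0.572,0.3],[0,0,0,0,0,0.715,0.3],[0,0,0,0,0,0.75,0.3]]}}

```text
t: 12.5
position: [0.5088, 0.1153, 0.1027]
tool_rot: [0.009, 1.0, 0.0, -0.0]
contact_force: [0.1, -0.7, -0.6]
width: 0.0615
grip_force: 0.0
```

Run:
```python
from h import *
crop('top',172,140,180,95,4.4,'c4.png')
s=r.state(); print(s["position"],s["contact_force"],s["tool_rot"],s["qpos"],s["width"])
```

```text
[0.50876169 0.11529941 0.10269579] [-0.40965337 -0.7470667  -0.01733919] [ 1.01848487e-02  9.99948113e-01  1.62942838e-04 -1.15432355e-04] [-0.41782665  0.52259428  0.13837472  1.98033418 -0.1152302   0.64612542
  1.344854  ] 0.06187188910114994
```

View pics/c4.png

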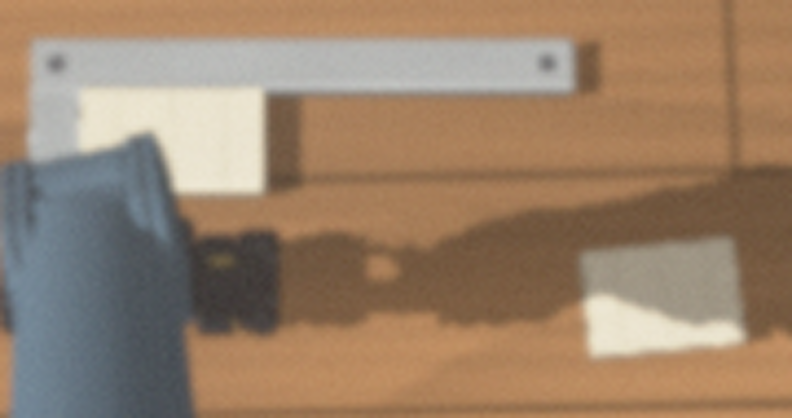

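The long stone now looks home in the corner, its right end at px 266. I'll press it toward the far arm.

{"api": "servo_tool", "payload": {"deltas": [[0.1,-0.03,-0.2,0,0,0,0.3],[0.2,-0.03,-0.4,0,0,0,0.3],[0.25,-0.03,-0.44,0,0,0,0.3],[0.3,-0.03,-0.44,0,0,0,0.3],[0.35,-0.03,-0.44,0,0,0,0.3],[0.37,-0.03,-0.44,0,0,0,0.3],[0.38,-0.03,-0.44,0,0,0,0.3],[0.39,-0.03,-0.44,0,0,0,0.3],[0.4,-0.03,-0.44,0,0,0,0.3]]}}

```text
t: 13.45
position: [0.5886, 0.1101, 0.0153]
tool_rot: [0.01, 1.0, 0.0, 0.0]
contact_force: [0.2, 0.7, 0.1]
width: 0.062
grip_force: 0.0
```

{"api": "servo_tool", "payload": {"deltas": [[0.005,0,0,0,0,0,0.3],[0.01,0,0,0,0,0,0.3],[0.015,0,0,0,0,0,0.3]]}}

```text
t: 13.75
position: [0.5906, 0.1099, 0.0145]
tool_rot: [0.01, 1.0, -0.0, -0.001]
contact_force: [-3.8, 0.5, 3.2]
width: 0.0619
grip_force: 2.1
```

{"api": "servo_tool", "payload": {"deltas": [[0.005,0,0,0,0,0,0.3],[0.01,0,0,0,0,0,0.3],[0.015,0,0,0,0,0,0.3],[0.02,0,0,0,0,0,0.3],[0.02,0,0,0,0,0,0.3]]}}

```text
t: 14.25
position: [0.5907, 0.1098, 0.0139]
tool_rot: [0.01, 1.0, -0.0, -0.005]
contact_force: [-12.3, -0.0, 9.9]
width: 0.0614
grip_force: 6.3
```

{"api": "servo_tool", "payload": {"deltas": [[0.005,0,0,0,0,0,0.3],[0.01,0,0,0,0,0,0.3],[0.01,0,0,0,0,0,0.3]]}}

```text
t: 14.55
position: [0.5908, 0.1098, 0.0136]
tool_rot: [0.01, 1.0, -0.001, -0.007]
contact_force: [-17.7, -0.2, 14.5]
width: 0.0618
grip_force: 8.9
```

{"api": "servo_tool", "payload": {"deltas": [[0.005,0,0,0,0,0,0.3],[0.005,0,0,0,0,0,0.3],[0.005,0,0,0,0,0,0.3],[0.005,0,0,0,0,0,0.3]]}}

```text
t: 14.95
position: [0.5908, 0.1098, 0.0135]
tool_rot: [0.01, 1.0, -0.001, -0.008]
contact_force: [-19.8, -0.3, 16.2]
width: 0.0618
grip_force: 10.0
```

{"api": "servo_tool", "payload": {"deltas": [[-0.1,0,0,0,0,0,0.3],[-0.2,0,0.2,0,0,0,0.4],[-0.4,-0.2,0.45,0,0,-0.143,0.6],[-0.4,-0.45,0.45,0,0,-0.286,0.6],[-0.4,-0.7,0.45,0,0,-0.429,0.6],[-0.4,-0.95,0.45,0,0,-0.572,0.6],[-0.4,-0.95,0.45,0,0,-0.715,0.6],[-0.4,-0.95,0.45,0,0,-0.75,0.6]]}}

```text
t: 15.75
position: [0.5187, -0.0838, 0.1051]
tool_rot: [0.396, 0.918, -0.001, 0.001]
contact_force: [-0.0, 0.0, -0.3]
width: 0.0353
grip_force: 0.0
```

{"api": "servo_tool", "payload": {"deltas": [[0,-0.25,0,0,0,-0.143,0.6],[0,-0.5,0,0,0,-0.286,0.6],[0,-0.75,0,0,0,-0.429,0.6],[0,-1.0,0,0,0,-0.572,0.6],[0,-1.0,0,0,0,-0.715,0.6],[0,-1.0,0,0,0,-0.75,0.6]]}}

```text
t: 16.35
position: [0.5191, -0.2797, 0.1042]
tool_rot: [0.715, 0.699, -0.0, -0.0]
contact_force: [0.6, 0.6, -0.5]
width: 0.0355
grip_force: 0.0
```

{"api": "servo_tool", "payload": {"deltas": [[0,-0.25,0,0,0,0,0.6],[0,-0.42,0,0,0,0,0.6],[0,-0.42,0,0,0,0,0.6]]}}

```text
t: 16.65
position: [0.5184, -0.3671, 0.1049]
tool_rot: [0.714, 0.701, -0.001, 0.001]
contact_force: [0.6, 0.1, -0.7]
width: 0.0352
grip_force: 0.0
```

{"api": "servo_tool", "payload": {"deltas": [[-0.025,0,-0.25,0,0,0,0.6],[-0.025,0,-0.44,0,0,0,0.6],[-0.025,0,-0.46,0,0,0,0.6],[-0.025,0.05,-0.46,0,0,0,0.6],[-0.025,0.1,-0.46,0,0,0,0.6],[-0.025,0.15,-0.46,0,0,0,0.6],[-0.025,0.2,-0.46,0,0,0,0.6],[-0.025,0.25,-0.46,0,0,0,0.6],[-0.025,0.3,-0.46,0,0,0,0.6],[-0.024,0.35,-0.46,0,0,0,0.6],[-0.023,0.4,-0.46,0,0,0,0.6],[-0.022,0.45,-0.46,0,0,0,0.6],[-0.021,0.5,-0.46,0,0,0,0.6],[-0.02,0.55,-0.46,0,0,0,0.6],[-0.019,0.6,-0.46,0,0,0,0.6],[-0.018,0.65,-0.46,0,0,0,0.6],[-0.017,0.7,-0.46,0,0,0,0.6],[-0.016,0.75,-0.46,0,0,0,0.6],[-0.015,0.78,-0.46,0,0,0,0.6],[-0.015,0.8,-0.46,0,0,0,0.6]]}}

```text
t: 18.65
position: [0.517, -0.2057, 0.0144]
tool_rot: [0.715, 0.7, 0.0, 0.003]
contact_force: [0.1, -6.8, 3.9]
width: 0.0354
grip_force: 3.0
```

Run:
```python
from h import *
crop('top',172,140,180,95,4.4,'c5.png')
s=r.state(); print(s["position"],s["contact_force"],s["tool_rot"],s["qpos"],s["width"])
```

```text
[ 0.5170227  -0.20485276  0.01431166] [-0.15692748 -4.92671896  4.19469921] [7.14343126e-01 6.99791773e-01 3.07236396e-04 2.29742502e-03] [-0.04328657  0.77268892  0.45350832  1.92571804 -0.59471802  0.57402029
  0.78708044] 0.03509341362596251
```

View pics/c5.png

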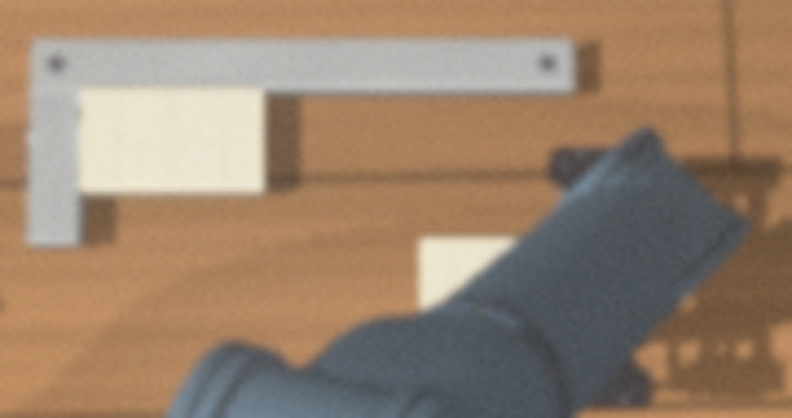

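Long stone is home; the short one is straight, its left end at px 417, about 116 mm from the long one's end (266). Push on another 100 mm.

{"api": "servo_tool", "payload": {"deltas": [[0.001,0.05,0,0,0,0,0.6],[0.002,0.1,0,0,0,0,0.6],[0.003,0.15,0,0,0,0,0.6],[0.004,0.2,0,0,0,0,0.6],[0.005,0.25,0,0,0,0,0.6],[0.006,0.3,0,0,0,0,0.6],[0.007,0.35,0,0,0,0,0.6],[0.008,0.4,0,0,0,0,0.6],[0.009,0.45,0,0,0,0,0.6],[0.01,0.47,0,0,0,0,0.6],[0.01,0.49,0,0,0,0,0.6],[0.01,0.49,0,0,0,0,0.6]]}}

```text
t: 19.9
position: [0.5187, -0.1068, 0.0138]
tool_rot: [0.714, 0.7, 0.0, 0.002]
contact_force: [0.1, -4.6, 4.1]
width: 0.0353
grip_force: 2.2
```

{"api": "servo_tool", "payload": {"deltas": [[0,-0.1,0,0,0,0,0.6],[0,-0.2,0.2,0,0,0.1,0.6],[-0.2,-0.15,0.45,0,0,0.243,0.6],[-0.45,0.05,0.45,0,0,0.386,0.6],[-0.5,0.3,0.45,0,0,0.529,0.5],[-0.5,0.35,0.45,0,0,0.672,0.5],[-0.5,0.35,0.45,0,0,0.75,0.5]]}}

```text
t: 20.6
position: [0.4155, -0.0311, 0.103]
tool_rot: [0.387, 0.922, 0.001, -0.002]
contact_force: [0.7, -1.0, -0.0]
width: 0.044
grip_force: 0.0
```

{"api": "servo_tool", "payload": {"deltas": [[0,0,0,0,0,0.143,0.5],[0,0,0,0,0,0.286,0.5],[0,0,0,0,0,0.429,0.5],[0,0,0,0,0,0.572,0.5],[0,0,0,0,0,0.715,0.5],[0,0,0,0,0,0.75,0.5]]}}

```text
t: 21.2
position: [0.4172, -0.0353, 0.103]
tool_rot: [0.008, 1.0, 0.0, -0.0]
contact_force: [-0.2, 0.5, -0.0]
width: 0.044
grip_force: 0.0
```

Run:
```python
from h import *
crop('top',172,140,180,95,4.4,'c6.png')
s=r.state(); print(s["position"],s["contact_force"],s["tool_rot"],s["qpos"],s["width"])
```

```text
[ 0.41726851 -0.03548797  0.10293554] [-0.31344527 -1.20071253  0.26380833] [ 9.26495643e-03  9.99956982e-01  4.18572753e-04 -1.38587840e-04] [-0.17219963  0.39096499  0.17731618  2.23143785 -0.13527359  0.52897929
  1.66123516] 0.04398607915721368
```

View pics/c6.png

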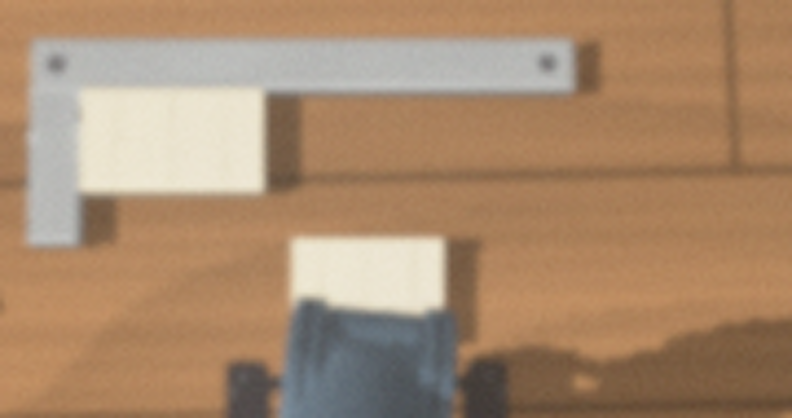

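Short stone straight, left end at px 290 (gap about 18 mm to the long one at 266), far face at row 237 against 88 at home: about 116 mm to go in x.

{"api": "servo_tool", "payload": {"deltas": [[0,-0.025,-0.25,0,0,0,0.5],[0.05,-0.025,-0.43,0,0,0,0.5],[0.1,-0.025,-0.445,0,0,0,0.5],[0.15,-0.025,-0.445,0,0,0,0.5],[0.2,-0.025,-0.445,0,0,0,0.5],[0.25,-0.025,-0.445,0,0,0,0.5],[0.3,-0.025,-0.445,0,0,0,0.5],[0.35,-0.026,-0.445,0,0,0,0.5],[0.4,-0.027,-0.445,0,0,0,0.5],[0.45,-0.028,-0.445,0,0,0,0.5],[0.5,-0.029,-0.445,0,0,0,0.5],[0.55,-0.03,-0.445,0,0,0,0.5],[0.6,-0.031,-0.445,0,0,0,0.5],[0.65,-0.032,-0.445,0,0,0,0.5],[0.7,-0.033,-0.445,0,0,0,0.5],[0.75,-0.034,-0.445,0,0,0,0.5],[0.78,-0.035,-0.445,0,0,0,0.5],[0.79,-0.035,-0.445,0,0,0,0.5]]}}

```text
t: 23.05
position: [0.5753, -0.043, 0.0142]
tool_rot: [0.01, 1.0, 0.0, -0.001]
contact_force: [-7.3, 0.2, 5.2]
width: 0.044
grip_force: 3.5
```

{"api": "servo_tool", "payload": {"deltas": [[0.01,0,0,0,0,0,0.5],[0.015,0,0,0,0,0,0.5],[0.02,0,0,0,0,0,0.5],[0.025,0,0,0,0,0,0.5]]}}

```text
t: 23.45
position: [0.5789, -0.0431, 0.014]
tool_rot: [0.01, 1.0, 0.0, -0.002]
contact_force: [-7.1, 0.7, 4.1]
width: 0.0445
grip_force: 3.5
```

{"api": "servo_tool", "payload": {"deltas": [[0.005,0,0,0,0,0,0.5],[0.01,0,0,0,0,0,0.5],[0.015,0,0,0,0,0,0.5],[0.02,0,0,0,0,0,0.5],[0.025,0,0,0,0,0,0.5]]}}

```text
t: 23.95
position: [0.584, -0.0432, 0.014]
tool_rot: [0.01, 1.0, 0.0, -0.002]
contact_force: [-7.2, 0.1, 4.1]
width: 0.0445
grip_force: 3.4
```

{"api": "servo_tool", "payload": {"deltas": [[0.005,0,0,0,0,0,0.5],[0.01,0,0,0,0,0,0.5],[0.015,0,0,0,0,0,0.5]]}}

```text
t: 24.25
position: [0.587, -0.0432, 0.014]
tool_rot: [0.01, 1.0, 0.0, -0.002]
contact_force: [-6.1, 0.5, 4.9]
width: 0.0441
grip_force: 3.4
```

{"api": "servo_tool", "payload": {"deltas": [[0.005,0,0,0,0,0,0.5],[0.01,0,0,0,0,0,0.5]]}}

```text
t: 24.45
position: [0.5878, -0.0432, 0.0139]
tool_rot: [0.01, 1.0, 0.0, -0.003]
contact_force: [-12.1, -0.1, 9.6]
width: 0.0441
grip_force: 5.7
```

{"api": "servo_tool", "payload": {"deltas": [[-0.1,0,0,0,0,0,0.6],[-0.15,0,0.3,0,0,0,0.6],[0,-0.3,0.4,0,0,-0.143,0.75],[0.1,-0.55,0.4,0,0,-0.286,0.75],[0.17,-0.65,0.4,0,0,-0.429,0.75],[0.17,-0.65,0.4,0,0,-0.572,0.75],[0.17,-0.65,0.4,0,0,-0.75,0.75],[0.17,-0.65,0.4,0,0,-0.75,0.75]]}}

```text
t: 25.25
position: [0.6256, -0.1733, 0.0943]
tool_rot: [0.393, 0.919, 0.0, 0.001]
contact_force: [0.3, 0.1, 0.8]
width: 0.0217
grip_force: 0.0
```

{"api": "servo_tool", "payload": {"deltas": [[0,0,0,0,0,-0.143,0.75],[0,0,-0.1,0,0,-0.286,0.75],[0,0,-0.2,0,0,-0.429,0.75],[0,0,-0.2,0,0,-0.572,0.75],[0,0,-0.2,0,0,-0.715,0.75],[0,0,-0.2,0,0,-0.75,0.75],[0,0,-0.2,0,0,-0.75,0.75]]}}

```text
t: 25.95
position: [0.625, -0.1728, 0.054]
tool_rot: [0.713, 0.701, 0.0, 0.0]
contact_force: [-0.4, -0.2, 0.4]
width: 0.0225
grip_force: 0.0
```

{"api": "servo_tool", "payload": {"deltas": [[-0.01,0,-0.12,0,0,0,0.75],[-0.01,0,-0.205,0,0,0,0.75],[-0.01,0.08,-0.205,0,0,0,0.75],[-0.01,0.16,-0.205,0,0,0,0.75],[-0.01,0.22,-0.205,0,0,0,0.75],[-0.01,0.27,-0.205,0,0,0,0.75],[-0.009,0.3,-0.205,0,0,0,0.75],[-0.009,0.32,-0.205,0,0,0,0.75],[-0.008,0.34,-0.205,0,0,0,0.75],[-0.008,0.36,-0.205,0,0,0,0.75],[-0.007,0.38,-0.205,0,0,0,0.75],[-0.007,0.39,-0.205,0,0,0,0.75]]}}

```text
t: 27.15
position: [0.6231, -0.0975, 0.0132]
tool_rot: [0.715, 0.699, -0.001, 0.001]
contact_force: [-0.4, -4.2, 1.7]
width: 0.0222
grip_force: 2.7
```

{"api": "servo_tool", "payload": {"deltas": [[0,0.01,0,0,0,0,0.75],[0,0.02,0,0,0,0,0.75]]}}

```text
t: 27.35
position: [0.6231, -0.0938, 0.0132]
tool_rot: [0.715, 0.699, -0.001, 0.001]
contact_force: [-0.9, -4.9, 1.6]
width: 0.0223
grip_force: 2.6
```

{"api": "servo_tool", "payload": {"deltas": [[0,0.005,0,0,0,0,0.75],[0,0.01,0,0,0,0,0.75]]}}

```text
t: 27.55
position: [0.6231, -0.0918, 0.0132]
tool_rot: [0.715, 0.699, -0.001, 0.001]
contact_force: [-0.9, -4.3, 1.7]
width: 0.022
grip_force: 2.6
```

{"api": "servo_tool", "payload": {"deltas": [[0,0.005,0,0,0,0,0.75],[0,0.01,0,0,0,0,0.75],[0,0.015,0,0,0,0,0.75],[0,0.02,0,0,0,0,0.75]]}}

```text
t: 27.95
position: [0.6232, -0.0878, 0.0132]
tool_rot: [0.715, 0.699, -0.001, 0.001]
contact_force: [-0.8, -5.0, 2.1]
width: 0.0222
grip_force: 2.5
```

{"api": "servo_tool", "payload": {"deltas": [[0,0.005,0,0,0,0,0.75],[0,0.01,0,0,0,0,0.75],[0,0.015,0,0,0,0,0.75],[0,0.02,0,0,0,0,0.75]]}}

```text
t: 28.35
position: [0.6232, -0.086, 0.0132]
tool_rot: [0.715, 0.699, -0.002, 0.003]
contact_force: [1.0, -10.0, -1.2]
width: 0.022
grip_force: 5.4
```

Contact at −0.086, as predicted. Now press to about 20 N.

{"api": "servo_tool", "payload": {"deltas": [[0,0.01,0,0,0,0,0.75],[0,0.02,0,0,0,0,0.75],[0,0.025,0,0,0,0,0.75],[0,0.025,0,0,0,0,0.75]]}}

```text
t: 28.75
position: [0.6231, -0.0859, 0.0135]
tool_rot: [0.716, 0.698, -0.003, 0.005]
contact_force: [1.4, -18.4, -3.6]
width: 0.0222
grip_force: 9.1
```

{"api": "servo_tool", "payload": {"deltas": [[0,0.008,0,0,0,0,0.75],[0,0.012,0,0,0,0,0.75],[0,0.012,0,0,0,0,0.75],[0,0.012,0,0,0,0,0.75]]}}

```text
t: 29.15
position: [0.6231, -0.0859, 0.0138]
tool_rot: [0.717, 0.697, -0.004, 0.006]
contact_force: [0.9, -23.2, -2.7]
width: 0.022
grip_force: 11.3
```

{"api": "servo_tool", "payload": {"deltas": [[0,-0.1,0,0,0,0,0.75],[0,-0.25,0,0,0,0,0.75],[-0.1,-0.3,0.3,0,0,0.143,0.75],[-0.35,-0.2,0.45,0,0,0.286,0.75],[-0.57,0,0.45,0,0,0.429,0.5],[-0.57,0.25,0.45,0,0,0.572,0.5],[-0.57,0.28,0.45,0,0,0.715,0.5],[-0.57,0.28,0.45,0,0,0.75,0.5]]}}

```text
t: 29.95
position: [0.5084, -0.0131, 0.103]
tool_rot: [0.388, 0.922, 0.001, -0.001]
contact_force: [-0.4, 0.5, -0.1]
width: 0.0441
grip_force: 0.0
```

{"api": "servo_tool", "payload": {"deltas": [[0,0,0,0,0,0.143,0.5],[0,0,0,0,0,0.286,0.5],[0,0,0,0,0,0.429,0.5],[0,0,0,0,0,0.572,0.5],[0,0,0,0,0,0.715,0.5],[0,0,0,0,0,0.75,0.5]]}}

```text
t: 30.55
position: [0.5095, -0.019, 0.1027]
tool_rot: [0.01, 1.0, -0.0, 0.0]
contact_force: [0.1, 0.5, -0.7]
width: 0.0442
grip_force: 0.0
```

Run:
```python
from h import *
crop('top',172,140,180,95,4.4,'c7.png')
s=r.state(); print(s["position"],s["contact_force"],s["tool_rot"],s["width"])
```

```text
[ 0.50947964 -0.01885472  0.10272899] [-0.31822266 -0.70183492 -0.270116  ] [ 1.08726280e-02  9.99940887e-01 -2.50310467e-05  8.79596298e-05] 0.043859782709856326
```

View pics/c7.png

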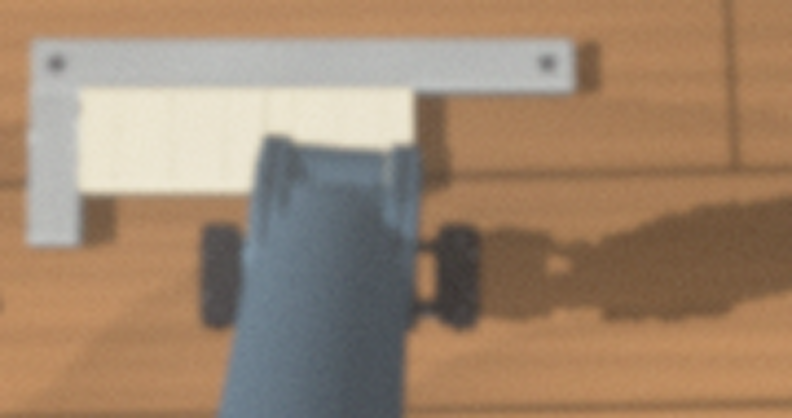

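Both stones lie flush end to end, with a thin joint at px 266 and the right end at 415. Final press toward the far arm.

{"api": "servo_tool", "payload": {"deltas": [[0.1,-0.01,-0.2,0,0,0,0.5],[0.2,-0.01,-0.4,0,0,0,0.5],[0.25,-0.01,-0.44,0,0,0,0.5],[0.3,-0.01,-0.44,0,0,0,0.5],[0.34,-0.01,-0.44,0,0,0,0.5],[0.36,-0.01,-0.44,0,0,0,0.5],[0.37,-0.01,-0.44,0,0,0,0.5],[0.38,-0.01,-0.44,0,0,0,0.5],[0.385,-0.01,-0.44,0,0,0,0.5]]}}

```text
t: 31.5
position: [0.5863, -0.0196, 0.0153]
tool_rot: [0.01, 1.0, 0.0, 0.0]
contact_force: [0.3, -0.1, -0.5]
width: 0.0441
grip_force: 0.0
```

{"api": "servo_tool", "payload": {"deltas": [[0.005,0,0,0,0,0,0.5],[0.01,0,0,0,0,0,0.5],[0.015,0,0,0,0,0,0.5],[0.02,0,0,0,0,0,0.5]]}}

```text
t: 31.9
position: [0.588, -0.0197, 0.0143]
tool_rot: [0.01, 1.0, 0.0, -0.002]
contact_force: [-8.1, 0.9, 6.4]
width: 0.0441
grip_force: 3.9
```

{"api": "servo_tool", "payload": {"deltas": [[0.005,0,0,0,0,0,0.5],[0.01,0,0,0,0,0,0.5],[0.015,0,0,0,0,0,0.5],[0.02,0,0,0,0,0,0.5],[0.02,0,0,0,0,0,0.5]]}}

```text
t: 32.4
position: [0.5883, -0.0198, 0.0137]
tool_rot: [0.01, 1.0, 0.0, -0.006]
contact_force: [-14.9, 0.4, 12.5]
width: 0.0433
grip_force: 7.6
```

{"api": "servo_tool", "payload": {"deltas": [[0.005,0,0,0,0,0,0.5],[0.008,0,0,0,0,0,0.5],[0.008,0,0,0,0,0,0.5],[0.008,0,0,0,0,0,0.5]]}}

```text
t: 32.8
position: [0.5883, -0.0198, 0.0136]
tool_rot: [0.01, 1.0, 0.0, -0.008]
contact_force: [-19.9, 0.8, 16.3]
width: 0.0441
grip_force: 9.6
```

{"api": "servo_tool", "payload": {"deltas": [[-0.05,0,0,0,0,0,0.5],[-0.15,0,0,0,0,0,0.5],[-0.35,0,0.2,0,0,0,0.5],[-0.6,0,0.45,0,0,0,0.5],[-0.75,0,0.7,0,0,0,0.5],[-0.75,0,0.7,0,0,0,0.5],[-0.75,0,0.7,0,0,0,0.5]]}}

```text
t: 33.5
position: [0.4459, -0.0198, 0.1577]
tool_rot: [0.011, 1.0, 0.001, 0.003]
contact_force: [0.7, 0.8, 0.4]
width: 0.0442
grip_force: 0.0
```

Run:
```python
from h import *
crop('top',172,140,180,95,4.4,'c8.png')
s=r.state(); print(s["position"],s["contact_force"])
```

```text
[ 0.44675168 -0.01955597  0.15637461] [ 0.55240636  1.01967482 -0.40752593]
```

View pics/c8.png

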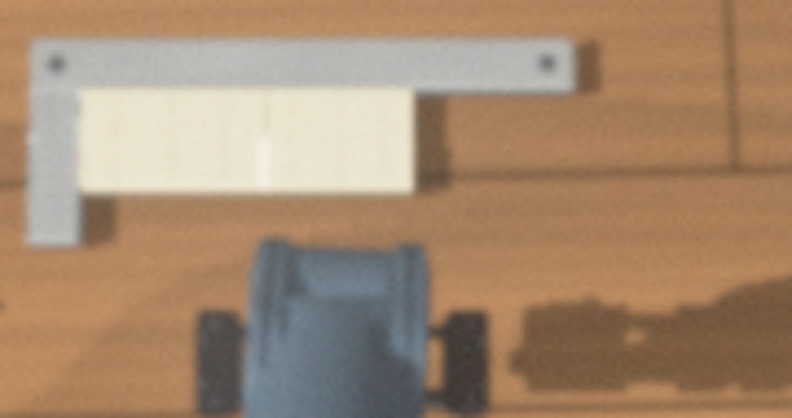

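The picture shows both stones flush with the far arm, left end at px 80 against the side arm, closed joint at px 266, right end at 415, and the gripper clear of them. Handing in.

```bash
python3 -c "
from rig import r
print(r.hand_in())"
```

```text
the job is handed in; nothing more can be done
None
```

The job is handed in, with no verdict returned: the last picture shows both blocks flush along the far arm, the longer in the corner and the shorter tight against its end, each bedded at about 20 N (highest reading about 26 N, limit 40 N), by about 33.5 s on the robot's clock.

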